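Roll a sample bottle up the reader's loading ramp and start the reading

TASK

Gently and slowly push the amber sample bottle lying at the foot of the bottle reader's ramp up the ramp with the fingertips, without gripping or lifting it and without flicking it or letting it roll back, until it settles in the cradle at the top against the stop. Then, and not before, press the green button on the start console fully down, and let go. Leave the other things on the bench where they are.

Things in the scene. Friction and masses are not known exactly. Their poses are not given: they have to be found in the camera images.
- sample_center (a point): centre of the sample bottle: amber cylinder 50 mm in diameter, 100 mm long with its cap (blue, 42 mm in diameter, last 24 mm at +y), white label, 0.16 kg +-40%. Its y is the bottle's axis, across the ramp; x and z turn as it rolls. It starts against the foot lip, within 12 mm of mid-width, and rolls freely: let go on the ramp, it rolls back to the lip.
- ramp_foot (a point): frame of the aluminium ramp: origin on its surface at the foot, mid-width; x up the slope, y across, z square off the surface. Slope 7 degrees, 161 mm along x. A blue lip (x -8 to 0 mm) stands 6 mm above the surface, nothing taller before it. White side rails 8 mm thick, inner faces at y = +-65 mm, stand 12 mm high. The bottle's centre starts at x = 17, z = 25 mm.
- cradle (a point): level cradle at the ramp's top, sunk 4 mm below the ramp's upper edge (at x = -15 mm), so the bottle drops in and stays. x points level uphill to the stop, y across, z up. Origin on its floor 25 mm before the stop's face: the seated bottle's centre is 25 mm above it. Stop's top 34.5 mm above the floor; behind it a white head 78 mm deep, its top 42 mm above the floor. Rails 14 mm high.
- start_top (a point): centre of the top of the round green button, 36 mm in diameter, 40 mm above the bench when not pressed; z up. It stands in a black collar 52 mm in diameter, top 30 mm above the bench (fully down, the button still stands 4 mm proud of it), on a white console 90 x 90 x 18 mm fixed to the bench, left or right of the reader.
- start (a joint): travel of the green button, m: 0 not pressed, 0.006 fully down (about 5 N); it springs back when let go.
- reader: the bottle reader: white base plate 300 x 166 mm carrying the aluminium ramp, cradle, stop and reading head (overall 66 mm high). Origin on the bench, 100 mm along x from the ramp's foot (mid-width), x level in the uphill direction. Fixed.
- sample: the sample bottle itself; its origin is at its centre, the same as sample_center.
- spare: a second bottle of the same kind standing upright, 50 mm in diameter, 100 mm high; origin under its centre. Left or right of the reader, opposite the console. Leave it alone.
- media_bottle: large clear media bottle with a blue cap, 80 mm in diameter, 170 mm high; origin under its centre. Leave it alone.
- tube_rack: yellow tube rack 80 x 140 x 50 mm with eight holes; origin under its centre. Leave it alone.
- petri: Petri dish 94 mm in diameter, 18 mm high; origin under its centre. Leave it alone.
- spatula: spatula 180 mm long lying flat on the bench, along its x axis; origin under it. Leave it alone.
There are look-alikes about, which are no part of the job. Of the things that look like the part that bears start_top, the middle-sized one is meant.

How it is judged:
By the outcome, as a careful person would: the job done as asked, in the order asked, and still so for the second after the job is handed in, with the robot touching nothing.
It also fails if it takes over 51 s, if anything falls off the work surface, if the arm or the gripper's body presses on something with over 40 N, if the wrist force passes 120 N, or if a joint passes its speed limit or range.

ROBOT

A 6-joint arm with a two-finger parallel gripper is mounted at the origin on the work surface. World frame = base frame: x ahead of the robot, y to its left, z up, the work surface at z = 0. Lengths are in mm, angles in rad, forces in N, time in s.
With the tool pointing down it reaches from about 300 to 775 mm from the base axis. Payload 14.6 kg.
Tool frame: the origin (TCP) lies on the centre line of the jaws, within the pads' length; the fingertips stand 19 mm ahead of it and the grasp point (between the pads) is the TCP (bot.tip_reach is the distance from the TCP to the fingertips, in mm); y points along the fingers, x is the direction in which the jaws open and shut, and the axes are right-handed (so a half turn about y gives the same grasp; the last joint's range is limited). The gripper opens to 85 mm and grips with 20 to 120 N. Pads are 22 mm wide; open, the fingers measure 114 mm over their backs; the gripper's body (76 mm by 85 mm) begins 54 mm behind the grasp point. The pads swing forward as they close: fully open they stand 13 mm farther back than shut.
Start: joints at [1.17, 0.3, 1.521, -0, 1.321, -0.067], TCP at [180.197, 519.633, 250.281] pointing down, gripper open.
Joint ranges: [-3.03, 3.03], [-0.79, 2.21], [0.23, 2.52], [-1.04, 4.18], [0, 3.07], [-2.55, 2.55]. Speed limits (rad/s): [2.22, 2.22, 2.57, 3.14, 3.14, 3.14].

INTERFACE

Orientations are given as a unit quaternion [w, x, y, z].
In Python, from rig import bot gives the robot as it stands. Calls block until the motion is done:
- bot.move_to(position, orientation): joint-space move of the TCP to a pose.
- bot.servo_line(position, attitude=None, speed=150, until_force=None): straight line of the TCP; attitude=None keeps the orientation; speed is the mean speed in mm/s. With until_force (N) it stops when the force on the tool has changed by that much, and returns True; else False.
- bot.move_joints(angles): joint-space move.
- bot.move_gripper(opening, grip_force=None): finger opening in mm; grip_force is the grip in N (None keeps the last); returns when the fingers have stopped.
- bot.dwell(seconds).
- bot.ik(position, orientation): joint angles nearest the present ones, or None.
- bot.read_state(): the state.
- bot.read_camera(name): name is "side" or "top" or "wrist"; returns a dict with "image" (384x512x3 uint8, blue, green, red), "depth" (384x512 float32, mm along the optical axis (not along the pixel's ray), 0 where there is no reading), "fovy" (degrees; the focal length in pixels is half the picture's height over the tangent of half this angle, whatever the lens; pixels are square), "cx", "cy" (the principal point, pixels), "eye" and "attitude" of the camera in the world; the wrist camera has in their place "mount" (4x4, takes a point from camera to tool coordinates, whose origin is the TCP and whose axes are the tool frame's). Camera axes: x right, y down, z forward; pixel columns grow to the right and rows downward; lengths in mm; the calibration is good to about 2 mm. A picture is of the moment at which its call begins: read the wrist's pose just before it.
A pose or a line that the arm cannot do raises bot.MotionError and nothing moves.
- bot.finish_job(): hands the job in, once; it reports no verdict.
The state is a dict: "clock": time; "joint_positions": joint angles; "qvel": joint speeds; "effort": joint torques, N m; "ee_pos": TCP position; "tool_rot": TCP orientation; "ft_force": force on the tool from outside, world axes, zero at the start; "moment": the same for the moment, N m; "grip_width": finger opening in mm.
Only numpy, scipy, OpenCV 4.12 (cv2) and the standard library are available. Lean on these libraries where they do the work, as an engineer would, in place of code of your own. Each camera call takes 0.05 s, during which the arm holds its last target.

## Working session

There is one attempt and no reset: what is moved stays moved. The work goes in short steps, each a Python script; the robot and the scene stay as the last script left them, time stands still between calls to the robot, and variables do not carry over. Pictures are saved under pics/ and viewed, and the job is handed in when it is done.

```bash
ls; mkdir -p pics
python3 - <<'E'
from rig import bot
import numpy as np, cv2, pickle
d={}
for n in("side","top","wrist"):
    s=bot.read_state(); c=bot.read_camera(n); d[n]=(s,c); cv2.imwrite(f"pics/{n}0.png",c["image"])
    print(n,{k:v for k,v in c.items() if k not in("image","depth")})
pickle.dump(d,open("cams0.pkl","wb"));print(s, bot.tip_reach)
E
```

```text
pics
side {'fovy': 54.37791466725688, 'cx': 251.2302771243833, 'cy': 188.02656508225573, 'eye': array([ -92.70076208, -612.8168247 ,  693.96206116]), 'attitude': array([-0.42312101,  0.82861074, -0.32922463,  0.1611955 ])}
top {'fovy': 42.349921606553764, 'cx': 255.67386642541533, 'cy': 195.85523615123847, 'eye': array([ 390.17171952,   16.58392697, 1481.47596259]), 'attitude': array([ 0.01747564, -0.69775709,  0.71575886, -0.02277938])}
wrist {'fovy': 62.56239618594755, 'cx': 257.1080870593144, 'cy': 188.6456269767094, 'mount': array([[ 9.99999160e-01, -1.13097864e-03, -6.32916559e-04,
         2.24094517e-01],
       [ 2.60403243e-04, -3.03055494e-01,  9.52972875e-01,
        -1.22328551e+02],
       [-1.26960080e-03, -9.52972239e-01, -3.03054945e-01,
         7.79405859e+01],
       [ 0.00000000e+00,  0.00000000e+00,  0.00000000e+00,
         1.00000000e+00]])}
{'clock': 0.1, 'joint_positions': array([ 1.17041281e+00,  3.00427644e-01,  1.52152615e+00,  2.43457751e-05,
        1.32071252e+00, -6.65979313e-02]), 'qvel': array([-0.00030903, -0.00191913, -0.0018977 , -0.00232995,  0.00142146,
       -0.00035933]), 'effort': array([ 2.03155854e-03, -5.44374526e+01, -3.62370157e+01, -1.79290447e-05,
        3.06974063e-03,  5.79598577e-05]), 'ee_pos': array([180.11283766, 519.46665414, 249.76837996]), 'tool_rot': array([-0.57592163,  0.57630549,  0.40966388, -0.4103191 ]), 'ft_force': array([ 0.76975129,  0.52484802, -0.41977192]), 'moment': array([ 0.06571032, -0.02666518,  0.01080851]), 'grip_width': 85.30968702936069} 19.0
```

View pics/top0.png

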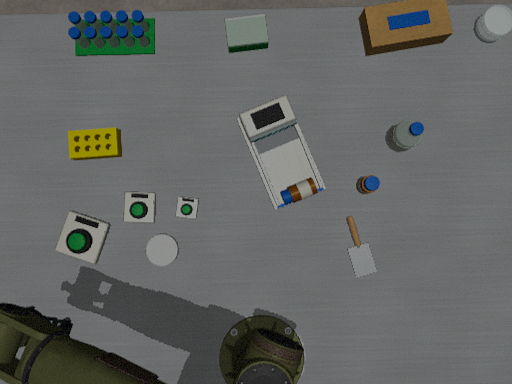

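View pics/side0.png

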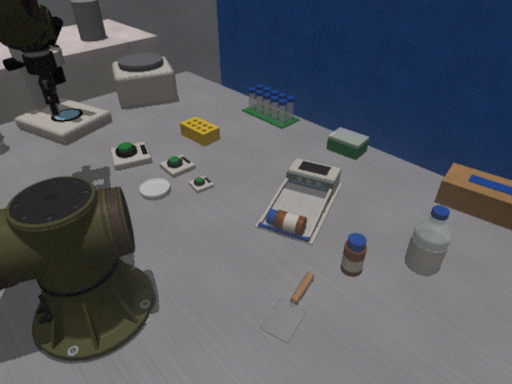

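The top view shows the reader at about (280,150) with its foot at (300,195). The bottle lies there with its cap towards the robot's left. The middle console is at (139,208). Next I'll do a coarse localisation.

```bash
cat > h.py <<'E'
import numpy as np, cv2
from scipy.spatial.transform import Rotation as R
def rot(q): return R.from_quat([q[1],q[2],q[3],q[0]]).as_matrix()
def quat(M): q=R.from_matrix(M).as_quat(); return np.array([q[3],q[0],q[1],q[2]])
def pose(c,s=None):
    if "mount" in c:
        T=np.eye(4);T[:3,:3]=rot(s["tool_rot"]);T[:3,3]=s["ee_pos"];W=T@c["mount"];return W[:3,:3],W[:3,3]
    return rot(c["attitude"]),np.array(c["eye"])
def ray(c,uv,s=None):
    A,e=pose(c,s);f=192/np.tan(np.radians(c["fovy"]/2))
    uv=np.atleast_2d(np.asarray(uv,float));d=np.c_[(uv[:,0]-c["cx"])/f,(uv[:,1]-c["cy"])/f,np.ones(len(uv))]
    return e,d@A.T
def onz(c,uv,z,s=None):
    e,d=ray(c,uv,s);return e+d*((z-e[2])/d[:,2])[:,None]
def cloud(c,s=None):
    v,u=np.mgrid[:384,:512];e,d=ray(c,np.c_[u.ravel(),v.ravel()],s)
    P=e+d*c["depth"].ravel()[:,None];P=P.reshape(384,512,3);P[c["depth"]==0]=np.nan;return P
E
python3 - <<'E'
from h import *; import pickle
d=pickle.load(open("cams0.pkl","rb"));np.set_printoptions(precision=1,suppress=True)
for n in("top","side"):
    s,c=d[n];hsv=cv2.cvtColor(c["image"],cv2.COLOR_BGR2HSV);P=cloud(c)
    for nm,lo,hi in(("green",(50,100,40),(75,255,255)),("amber",(5,100,40),(18,255,200)),("blue",(105,150,60),(125,255,255))):
        m=cv2.inRange(hsv,lo,hi);k,l,st,ce=cv2.connectedComponentsWithStats(m)
        for i in range(1,k):
            if st[i,4]>25: print(n,nm,st[i],ce[i],np.nanmedian(P[l==i],0),onz(c,ce[i],40)[0] if nm=="green" else "")
s,c=d["top"]
print(onz(c,[(278,208),(324,188),(238,119),(288,96)],12))
print(rot(d["wrist"][0]["tool_rot"]))
E
```

```text
top green [129  19   8   7  28] [132.5  21.9] [1010.6  363.7    6.9] [998.4 356.9  40. ]
top green [  75   18   80   38 1118] [120.4  44.3] [934.9 398.3   6.9] [931.3 393.4  40. ]
top green [131 204  13  12 129] [137.  209.5] [440.1 350.1  41. ] [441.2 350.1  40. ]
top green [182 205   9   9  63] [185.8 209.1] [439.4 210.   27.4] [438.8 208.7  40. ]
top green [ 68 233  18  18 255] [ 76.3 241.1] [355.  520.5  56.4] [354.3 526.5  40. ]
top amber [ 359    0   94   56 2199] [404.1  25.6] [ 947.  -434.5   79.7] 
top amber [361 175  14  18  58] [365.  185.1] [ 490.5 -304.6   76.8] 
top amber [307 178  10  16  78] [312.2 185.2] [ 498.1 -158.2   57.7] 
top amber [288 184  14  18 138] [294.7 192.7] [ 476.7 -108.2   56.6] 
top amber [347 217  14  29 169] [353.4 230.5] [ 365.2 -280.7   19. ] 
top blue [ 84  11  12  12 100] [89.4 16.2] [991.3 464.5 102.2] 
top blue [100  11  12  11  97] [105.2  15.9] [991.9 420.1 101.6] 
top blue [116  10  12  12 100] [121.1  15.7] [991.5 374.7 102. ] 
top blue [132  10  12  11  96] [136.9  15.2] [991.9 329.6 101.9] 
top blue [388  10  42  20 529] [408.5  19.5] 
[... 1216 characters left out ...]
 9  14  76] [299.7 222.4] [ 485.4 -162.9   54.9] 
side amber [345 242  21  13  52] [353.5 250.2] [ 481.2 -328.8   74.8] 
side amber [292 273  21  27 173] [302.4 285.8] [ 361.8 -283.8   17.3] 
side blue [  217     0   295   179 38768] [383.7  69. ] [2027.5  428.5  -71. ] 
side blue [469 175  43  20 289] [490.9 184.2] [ 968.2 -443.9   80.2] 
side blue [433 206  16  10 119] [440.7 210.3] [ 634.6 -430.1  168.7] 
side blue [267 210   9   9  45] [271.4 213.2] [462.4 -84.3  51.7] 
side blue [349 234  17  12 154] [356.8 239.1] [ 496.8 -321.7   98.7] 
[[ 436.   -60.8   12. ]
 [ 492.  -199.3   12. ]
 [ 705.6   51.5   12. ]
 [ 771.8 -100.4   12. ]]
[[ 0.3 -0.  -0.9]
 [ 0.9 -0.   0.3]
 [-0.  -1.   0. ]]
```

Run:
```python
import cv2,pickle
d=pickle.load(open("cams0.pkl","rb"))
im=d["top"][1]["image"][80:280,100:400];cv2.imwrite("pics/tz.png",cv2.resize(im,(800,533),interpolation=cv2.INTER_CUBIC))
```

```text
(no output)
```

View pics/tz.png

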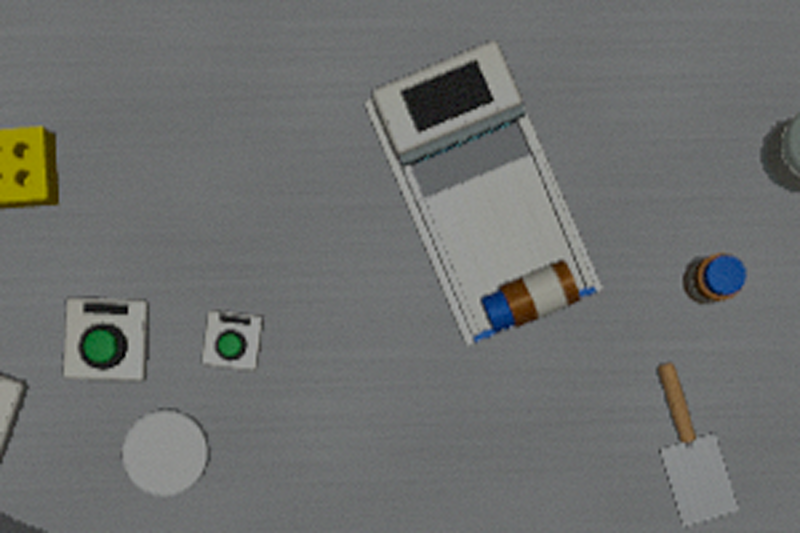

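The middle console's green button is at about (440, 350, 40). The reader's yaw is roughly 23°, and the foot is near (470,-130). I'll move the wrist above the ramp for a closer look.

Run:
```python
from rig import bot
from h import *; import pickle
a=np.radians(23.2);u=np.array([np.cos(a),np.sin(a),0]);Y=np.array([0,0,-1.]);Z=-u;X=np.cross(Y,Z)
q=quat(np.c_[X,Y,Z]);p=np.array([485,-124,270.])+0*u
print(X,bot.ik(p,q));bot.move_to(p,q);bot.dwell(.3)
s=bot.read_state();c=bot.read_camera("wrist");pickle.dump((s,c),open("w1.pkl","wb"));cv2.imwrite("pics/w1.png",c["image"]);print(s["clock"],s["ee_pos"],s["ft_force"])
```

```text
[-0.39394191  0.91913534  0.        ] [-3.23485535e-01  1.73734680e-01  1.63027924e+00 -4.44089210e-16
  1.33757873e+00 -2.29919825e+00]
2.975 [ 485.05116023 -123.80909253  269.96693634] [-0.55933613  0.08183379  0.34761739]
```

View pics/w1.png

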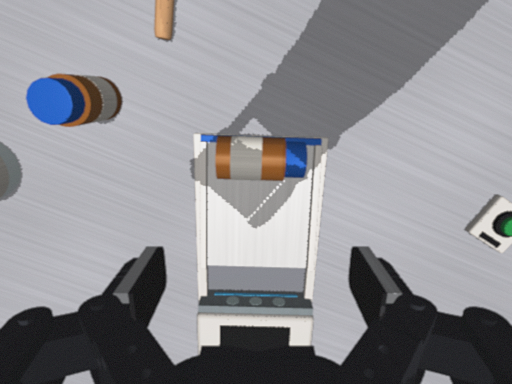

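The wrist view shows the bottle at (262,158) with its cap to the right at (296,160). The blue lip runs along row ~139 from 202 to 322, and the stop is at about row 300. Now I'll fit these.

Run:
```python
from h import *; import pickle
np.set_printoptions(precision=1,suppress=True)
s,c=pickle.load(open("w1.pkl","rb"));im=c["image"];hsv=cv2.cvtColor(im,cv2.COLOR_BGR2HSV);P=cloud(c,s)
m=cv2.inRange(hsv,(105,150,50),(125,255,255));k,l,st,ce=cv2.connectedComponentsWithStats(m)
for i in range(1,k):
    if st[i,4]>15: print("blue",st[i],ce[i],np.nanmedian(P[l==i],0))
m=cv2.inRange(hsv,(3,90,30),(20,255,220));k,l,st,ce=cv2.connectedComponentsWithStats(m)
for i in range(1,k):
    if st[i,4]>60: print("amb",st[i],ce[i],np.nanmedian(P[l==i],0))
# profile along column 220 of ramp / rail
for v in list(range(130,380,8)): print(v,P[v,225],im[v,225],P[v,201],P[v,318])
cv2.imwrite("pics/w1z.png",cv2.resize(im[120:350,180:340],None,fx=2.6,fy=2.6,interpolation=cv2.INTER_CUBIC))
```

```text
blue [  27   78   57   46 2073] [ 54.6 100.5] [ 494.8 -317.1   98.4]
blue [202 135  15   7  77] [208.4 137.8] [ 488.5 -185.6   12.8]
blue [286 138  35  39 806] [297.3 155.4] [460.6 -85.   50.1]
amb [155   0  18  40 631] [163.5  18.3] [ 387.3 -273.1   17.1]
amb [ 49  74  53  53 941] [84.8 98.4] [ 485.8 -302.7   73. ]
amb [105  79  16  38 112] [115.8  97. ] [ 485.9 -299.4    8.6]
amb [216 136  15  43 575] [222.8 157.2] [ 493.  -160.5   55.6]
amb [261 138  25  42 952] [273.  158.6] [ 473.3 -109.4   55.5]
130 [ 474.2 -171.2   -0.6] [116 112 114] [ 485.8 -198.4   -0.7] [429.2 -65.7  -1.3]
138 [ 475.9 -166.2   41.1] [35 59 93] [ 492.4 -193.7   12.3] [437.5 -63.3   7.2]
146 [ 482.  -162.6   52.3] [ 38  81 132] [ 499.7 -189.6   19.7] [445.2 -61.9  19.2]
154 [ 489.3 -159.4   56.2] [ 61 106 164] [ 508.7 -186.3   20.1] [453.8 -57.9  20.3]
162 [ 497.  -156.1   58.3] [ 73 123 180] [ 517.4 -182.8   21.7] [462.5 -53.4  20. ]
170 [ 506.  -152.9   55.7] [ 40  86 138] [ 526.5 -179.4   22.4] [471.2 -49.5  21.6]
178 [ 517.6 -149.4   45.2] [ 62  80 108] [ 535.7 -175.9   23.1] [479.9 -45.5  23.3]
186 [ 53
[... 1346 characters left out ...]
 144 150] [ 691.4 -112.4   59.7] [673.6  56.1  -1.3]
322 [688.1 -80.8  63. ] [221 225 228] [ 699.7 -108.7   63.4] [687.   62.9  -1.9]
330 [698.5 -76.6  64.3] [37 37 34] [ 710.9 -104.6   63.9] [699.8  69.1  -1.3]
338 [710.2 -72.   64.3] [38 38 38] [ 723.9 -100.    62.6] [713.4  75.9  -1.4]
346 [ 478.3 -135.8  323.4] [29 29 31] [735.2 -95.8  63.4] [726.6  82.4  -0.7]
354 [ 478.7 -135.5  325.6] [32 29 27] [ 482.4 -141.1  324.4] [741.1  89.7  -1.3]
362 [ 477.9 -135.5  328.9] [29 27 29] [ 480.3 -141.1  328.9] [ 468.7 -113.5  328.7]
370 [ 477.3 -135.4  331.8] [34 32 30] [ 480.4 -140.6  331. ] [ 468.8 -114.   331.2]
378 [ 478.2 -134.9  333.1] [32 25 26] [ 481.3 -140.1  332.4] [ 469.7 -113.9  332.7]
```

View pics/w1z.png

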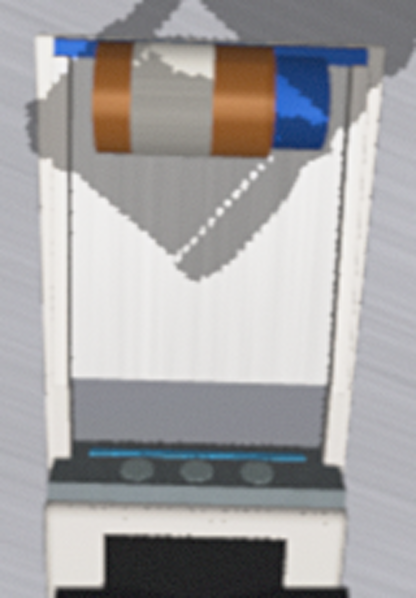

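Run:
```python
from h import *; import pickle
np.set_printoptions(precision=1,suppress=True)
s,c=pickle.load(open("w1.pkl","rb"));hsv=cv2.cvtColor(c["image"],cv2.COLOR_BGR2HSV);P=cloud(c,s)
px=lambda x,y:(180+x/2.6,120+y/2.6)
F=onz(c,[px(38,38),px(383,48)],19.5,s);L=onz(c,[px(55,40),px(366,50)],13.7,s);T=onz(c,[px(50,455),px(345,460)],38,s)
E=onz(c,[px(75,379),px(326,384)],28,s);St=onz(c,[px(52,484),px(346,490)],58,s);Ax=None
for n,q in(("foot",F),("lip",L),("top",T),("edge",E),("head",St)):
    d=q[1]-q[0];print(n,q[0],q[1],np.linalg.norm(d),"mid",q.mean(0),"yaw",np.degrees(np.arctan2(-d[0],d[1])))
m=T.mean(0)-F.mean(0);print("yaw mid",np.degrees(np.arctan2(m[1],m[0])))
# bottle points: region above z=28 within lip
g=(P[...,2]>30)&(P[...,2]<64)&(np.abs(np.arange(512)[None]-262)<60)&(np.abs(np.arange(384)[:,None]-158)<27)
Q=P[g];Qc=Q.mean(0);w,V=np.linalg.eigh(np.cov(Q.T));
for yaw in(23,24):
    a=np.radians(yaw);u=np.array([np.cos(a),np.sin(a)]);v=np.array([-u[1],u[0]])
    x=Q[:,:2]@u;y=Q[:,:2]@v;print(yaw,"x",np.percentile(x,[.5,99.5]),"y",np.percentile(y,[.5,99.5]),"maxz",np.percentile(Q[:,2],99), "axis",V[:,2])
    b=y<np.percentile(y,65)
    # circle fit
    z=Q[:,2];A=np.c_[x[b],z[b],np.ones(b.sum())];r=np.linalg.lstsq(A,x[b]**2+z[b]**2,rcond=None)[0]
    cx,cz=r[0]/2,r[1]/2;print("circle",cx,cz,np.sqrt(r[2]+cx*cx+cz*cz))
    for n,q in(("foot",F),("lip",L),("top",T),("edge",E),("head",St)): print(n,q.mean(0)[:2]@u,q.mean(0)[:2]@v)
# surface fit of ramp
u=np.array([np.cos(.405),np.sin(.405)]);W=P[186:258:2,215:300:3].reshape(-1,3);A=np.c_[W[:,:2]@u,np.ones(len(W))];r=np.linalg.lstsq(A,W[:,2],rcond=None)[0];print("slope",np.degrees(np.arctan(r[0])),"z at x=470,630",r[0]*470+r[1],r[0]*630+r[1])
```

```text
foot [ 490.1 -201.2   19.5] [432.9 -55.9  19.5] 156.15174650593772 mid [ 461.5 -128.5   19.5] yaw 21.488768213825
lip [ 489.1 -194.4   13.7] [437.1 -61.1  13.7] 143.0735624259156 mid [ 463.1 -127.8   13.7] yaw 21.306619846516124
top [ 682.2 -122.2   38. ] [626.1  16.6  38. ] 149.6477291602935 mid [654.1 -52.8  38. ] yaw 22.005631848558846
edge [ 642.4 -125.1   28. ] [595.2  -7.4  28. ] 126.7549345827088 mid [618.8 -66.3  28. ] yaw 21.847525732558637
head [ 682.2 -117.4   58. ] [629.3  15.   58. ] 142.55967002258382 mid [655.7 -51.2  58. ] yaw 21.75515316230967
yaw mid 21.45317677589648
23 x [371.7 419.5] y [-347.7 -249.2] maxz 59.58006380110637 axis [-0.4  0.9 -0. ]
circle 396.8034795691184 33.96492325480949 24.654628647934885
foot 374.5802316091391 -298.61347229366083
lip 376.3396185085564 -298.54743860681697
top 581.5121924059179 -304.2014048251136
edge 543.7458071133184 -302.78933303631226
head 583.5930622489287 -303.3870982424729
24 x [365.9 413.9] y [-354.5 -256.1] maxz 59.58006380110637 axis [-0.4  0.9 -0. ]
circle 391.19265774360815 33.9848411893538 24.64516025141306
foot 369.
[... 345 characters left out ...]
LASCL parameter number  4 had an illegal value
 ** On entry to DLASCL parameter number  4 had an illegal value
 ** On entry to DLASCL parameter number  5 had an illegal value
 ** On entry to DLASCL parameter number  4 had an illegal valueTraceback (most recent call last):
  File "<stdin>", line 22, in <module>
    x, resids, rank, s = _umath_linalg.lstsq(a, b, rcond,
                         ~~~~~~~~~~~~~~~~~~~^^^^^^^^^^^^^
                                             signature=signature)
                                             ^^^^^^^^^^^^^^^^^^^^
    raise LinAlgError("SVD did not converge in Linear Least Squares")
numpy.linalg.LinAlgError: SVD did not converge in Linear Least Squares
```

```bash
cat >> h.py <<'E'
_a=np.radians(21.6);U=np.array([np.cos(_a),np.sin(_a),0]);V=np.array([-U[1],U[0],0])
_Y=np.array([0,0,-1.]);Q0=quat(np.c_[np.cross(_Y,-U),_Y,-U])
def sv(s,v,z): return s*U+v*V+np.array([0,0,z])
E
python3 - <<'E'
from rig import bot
from h import *; import pickle
bot.move_gripper(30)
bot.move_to(sv(348,-300.7,110),Q0)
bot.servo_line(sv(348,-300.7,39),speed=60)
bot.servo_line(sv(361,-300.7,39),speed=15);bot.dwell(.1)
s=bot.read_state();c=bot.read_camera("wrist");pickle.dump((s,c),open("w2.pkl","wb"));cv2.imwrite("pics/w2.png",c["image"]);print(s["clock"],s["ee_pos"],s["ft_force"],s["grip_width"])
c=bot.read_camera("side");cv2.imwrite("pics/s2.png",cv2.resize(c["image"][120:270,200:400],None,fx=4,fy=4,interpolation=cv2.INTER_CUBIC))
E
```

```text
6.7667 [ 446.30314658 -146.71280474   39.00339735] [ 0.77210452 -0.03118489 -0.08750532] 30.07857089559218
```

View pics/w2.png

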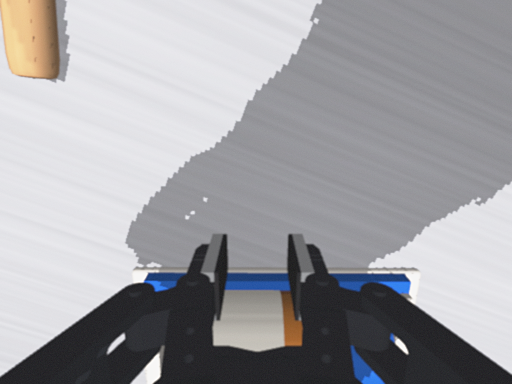

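View pics/s2.png

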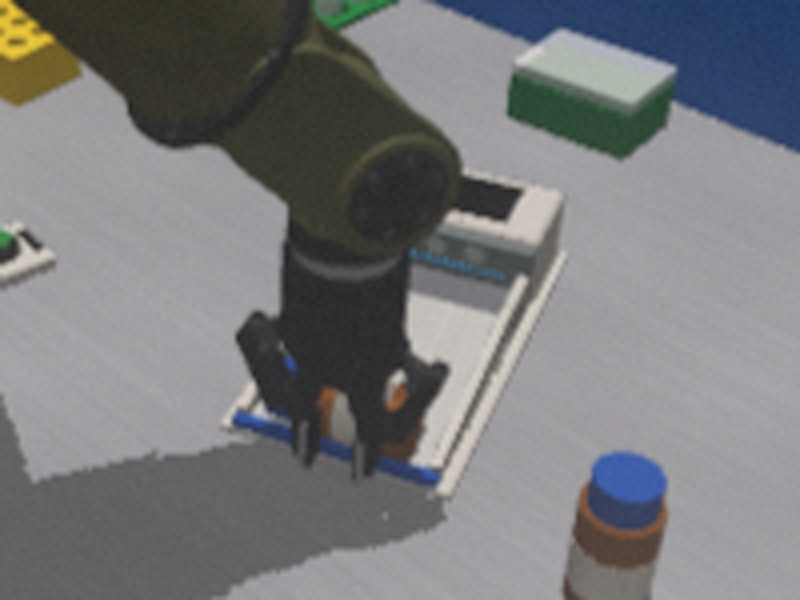

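The wrist view shows both fingertips (rows 235–340, columns 220 and 295) just over the lip and behind the label and amber body. Alignment is good, so I'll start a slow push.

Run:
```python
from rig import bot
from h import *; import pickle
bot.servo_line(sv(430,-300.7,39+.1228*64),speed=15)
s=bot.read_state();c=bot.read_camera("wrist");cv2.imwrite("pics/w3.png",c["image"]);print(s["clock"],s["ee_pos"],s["ft_force"])
for n in("side","top"):
    c=bot.read_camera(n);pickle.dump(c,open(n+"3.pkl","wb"));im=c["image"][120:270,200:400] if n=="side" else c["image"][80:220,200:360]
    cv2.imwrite(f"pics/{n}3.png",cv2.resize(im,None,fx=4,fy=4,interpolation=cv2.INTER_CUBIC))
```

```text
11.65 [ 510.30085027 -121.41754112   46.98124975] [-5.50641171 -2.18017191  5.02359336]
```

View pics/w3.png

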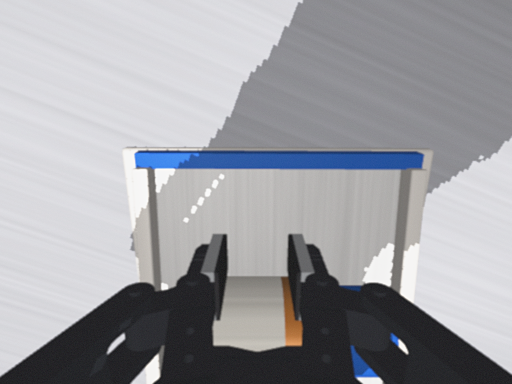

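View pics/side3.png

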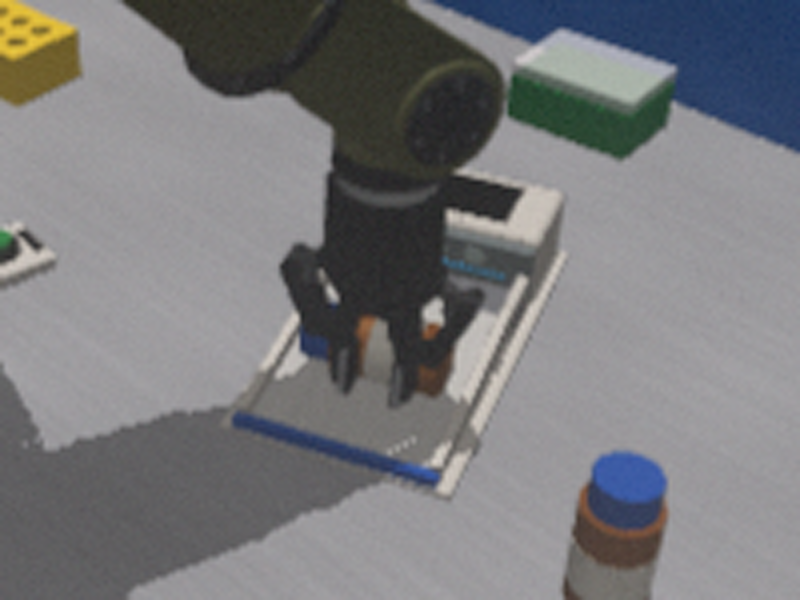

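View pics/top3.png

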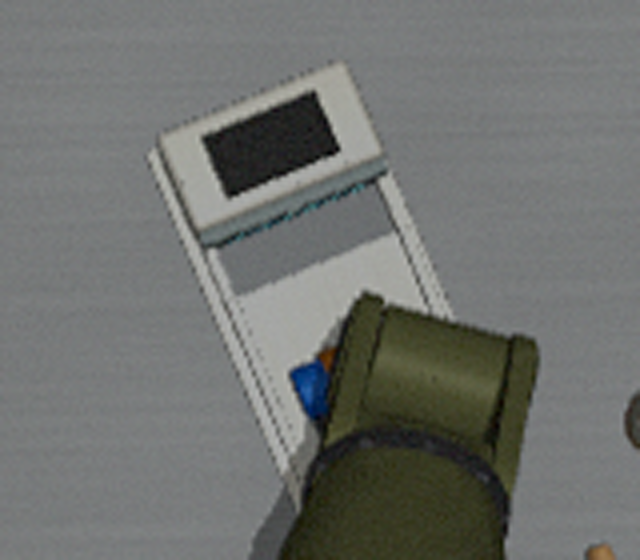

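Both views show the bottle square against the fingertips about mid-ramp. The tool feels 5.9 N along the ramp and 5 N vertical, so the bottle is close to jamming from fingertip friction against a vertical face. I'll tilt the fingers 12° with the tips leading, so contact is lower on the bottle, and keep advancing so it can't roll back.

```bash
cat >> h.py <<'E'
def tilt(bs,bz,deg=12,v=-300.7):
    b=np.radians(deg);up=np.array([0,0,1.]);n=np.cos(b)*U+np.sin(b)*up;y=np.sin(b)*U-np.cos(b)*up
    return sv(bs,v,bz)-36*n-11*y, quat(np.c_[np.cross(y,-n),y,-n])
def bz(s): return 35+.1228*(s-404)
E
python3 - <<'E'
from rig import bot
from h import *; import pickle
np.set_printoptions(precision=2,suppress=True)
p,q=tilt(482,bz(482));bot.servo_line(p,q,speed=12);s=bot.read_state();print(s["clock"],s["ee_pos"],p,s["ft_force"])
for b in(497,512):
    p,q=tilt(b,bz(b));bot.servo_line(p,q,speed=15);s=bot.read_state();print(s["clock"],s["ee_pos"],p,s["ft_force"])
c=bot.read_camera("wrist");cv2.imwrite("pics/w4.png",c["image"])
for n in("side","top"):
    c=bot.read_camera(n);pickle.dump(c,open(n+"4.pkl","wb"));im=c["image"][120:270,200:400] if n=="side" else c["image"][80:220,200:360]
    cv2.imwrite(f"pics/{n}4.png",cv2.resize(im,None,fx=4,fy=4,interpolation=cv2.INTER_CUBIC))
E
```

```text
13.1583 [ 524.03 -115.92   47.85] [ 523.98 -115.95   47.85] [-0.88  0.4   0.77]
14.3167 [ 537.91 -110.45   49.69] [ 537.93 -110.43   49.7 ] [-0.4  -0.13  0.59]
15.475 [ 551.84 -104.91   51.51] [ 551.87 -104.91   51.54] [-0.49  0.47 -0.86]
```

View pics/side4.png

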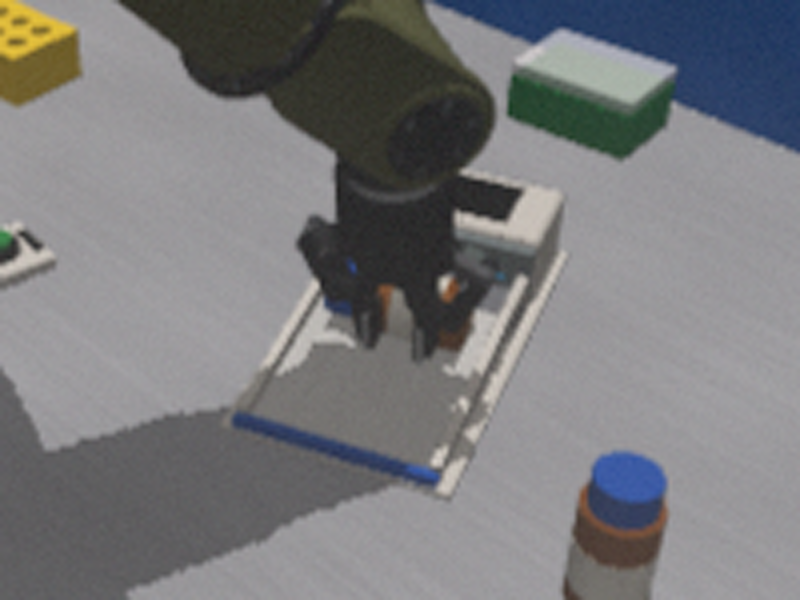

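View pics/top4.png

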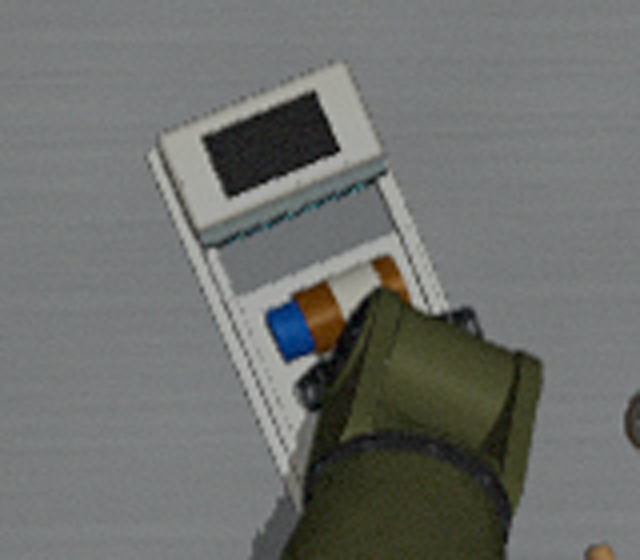

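View pics/w4.png

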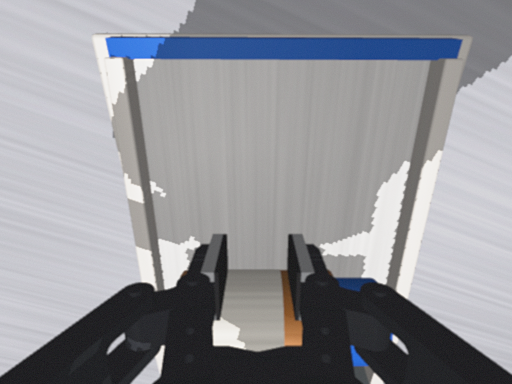

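The force has dropped below 1 N with the bottle square and rolling. I'll carry on over the edge, slower at the end.

Run:
```python
from rig import bot
from h import *; import pickle
np.set_printoptions(precision=2,suppress=True)
p,q=tilt(546,bz(546));bot.servo_line(p,q,speed=15);s=bot.read_state();print(s["clock"],s["ee_pos"],s["ft_force"])
p,q=tilt(558,bz(551)-.5);r=bot.servo_line(p,q,speed=8,until_force=4);s=bot.read_state();print(r,s["clock"],s["ee_pos"],p,s["ft_force"])
if not r:
    p,q=tilt(566,50);r=bot.servo_line(p,q,speed=8,until_force=4);s=bot.read_state();print(r,s["clock"],s["ee_pos"],p,s["ft_force"])
c=bot.read_camera("wrist");cv2.imwrite("pics/w5.png",c["image"])
for n in("side","top"):
    c=bot.read_camera(n);pickle.dump(c,open(n+"5.pkl","wb"));im=c["image"][120:270,200:400] if n=="side" else c["image"][80:220,200:360]
    cv2.imwrite(f"pics/{n}5.png",cv2.resize(im,None,fx=4,fy=4,interpolation=cv2.INTER_CUBIC))
```

```text
18.0583 [583.47 -92.42  55.71] [-0.69 -0.4   0.04]
False 19.7083 [594.62 -87.99  55.85] [594.64 -87.98  55.83] [0.14 1.   0.55]
False 20.9083 [602.04 -85.06  53.28] [602.08 -85.03  53.27] [ 0.4  -0.26  0.16]
```

View pics/side5.png

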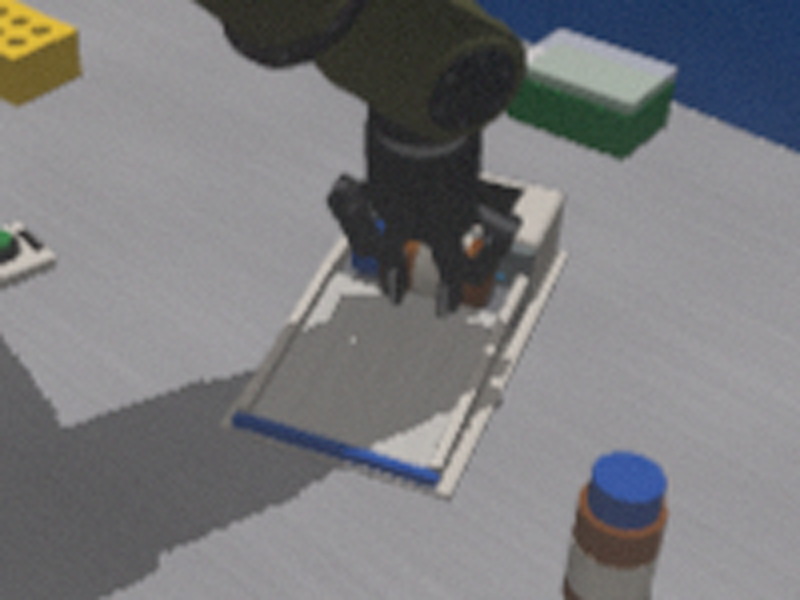

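View pics/top5.png

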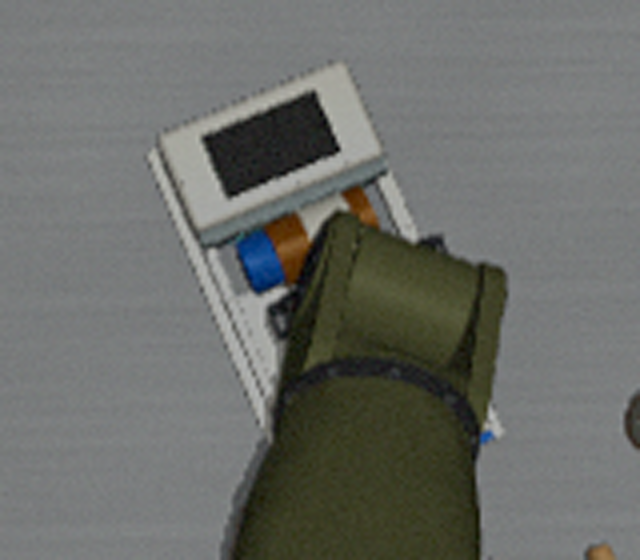

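View pics/w5.png

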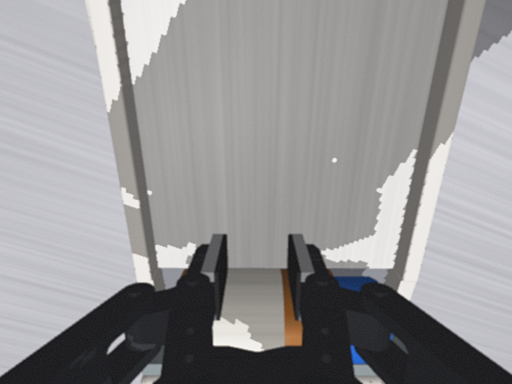

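The bottle looks to be in the cradle, with the fingers barely touching it. I'll nudge gently until it meets the stop, then retreat and check.

Run:
```python
from rig import bot
from h import *; import pickle
np.set_printoptions(precision=2,suppress=True)
p,q=tilt(571,50);r=bot.servo_line(p,q,speed=6,until_force=2.5);s=bot.read_state();print(r,s["clock"],s["ee_pos"],s["ee_pos"]@U,p@U,s["ft_force"])
e=s["ee_pos"]
bot.servo_line(e-25*U,q,speed=40);bot.servo_line(e-75*U+[0,0,100],speed=120)
p,qq=sv(500,-289,270),Q0
bot.move_to(p,qq);bot.dwell(.2)
s=bot.read_state();c=bot.read_camera("wrist");pickle.dump((s,c),open("w6.pkl","wb"));cv2.imwrite("pics/w6.png",c["image"]);print(s["clock"])
P=cloud(c,s);hsv=cv2.cvtColor(c["image"],cv2.COLOR_BGR2HSV)
x=P@U;y=P@V;z=P[...,2]
m=(cv2.inRange(hsv,(3,90,30),(20,255,220))>0)&(abs(y+289)<60)&(x>380)
print("amber n",m.sum());x,z=x[m],z[m];A=np.c_[x,z,np.ones(len(x))];r=np.linalg.lstsq(A,x**2+z**2,rcond=None)[0];print("circle",r[0]/2,r[1]/2,np.sqrt(r[2]+(r[0]**2+r[1]**2)/4),"x",np.percentile(x,[1,99]),"zmax",np.percentile(z,99))
```

```text
True 21.3333 [601.93 -84.96  52.77] 528.3806534499495 533.4996577745876 [ 0.33  0.09 -0.3 ]
23.9667
amber n 1399
circle 534.5861969388299 127.70287548978058 66.97090721287445 x [540.98 584.55] zmax 73.20483404258901
```

View pics/w6.png

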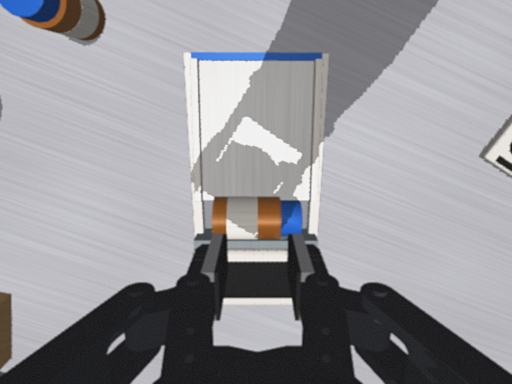

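Run:
```python
from h import *; import pickle
from scipy.optimize import least_squares
np.set_printoptions(precision=1,suppress=True)
for f,lo in(("w1.pkl",370),("w6.pkl",535)):
    s,c=pickle.load(open(f,"rb"));P=cloud(c,s);x=P@U;y=P@V;z=P[...,2]
    hsv=cv2.cvtColor(c["image"],cv2.COLOR_BGR2HSV);m=(cv2.inRange(hsv,(3,90,30),(20,255,220))>0)&(abs(y+289)<60)&(x>lo)&(x<lo+60)&(z<76)&(z>30)
    X,Z=x[m],z[m];r=least_squares(lambda p:np.hypot(X-p[0],Z-p[1])-25,[lo+30,45],loss="soft_l1");print(f,m.sum(),r.x,np.abs(r.fun).mean())
for v in range(190,262,2): print(v,x[v,234],z[v,234],x[v,208],z[v,208],c["image"][v,234])
cv2.imwrite("pics/w6z.png",cv2.resize(c["image"][180:270,180:330],None,fx=5,fy=5,interpolation=cv2.INTER_CUBIC))
```

```text
w1.pkl 1516 [404.6  33.4] 0.4813636957361374
w6.pkl 1395 [566.   47.1] 0.4920254110229305
190 539.3467423320669 24.92620010070209 539.1920164753744 25.192676120597014 [166 167 168]
192 541.7584583912613 25.382289246229334 541.7257242636188 25.269602155490247 [164 165 167]
194 544.1482897995065 25.91541541454893 544.3217219162888 25.18783437651433 [164 166 167]
196 540.9373192417994 42.84721589541698 546.7267977452631 25.698786464204602 [129 132 135]
198 541.274418024228 48.94915254205739 549.0532417230888 26.444440291620253 [110 115 116]
200 541.6910687530241 54.61190797342135 552.9804770766597 22.68935977099983 [122 126 127]
202 542.4513289845869 59.13272683945553 556.1948208976816 21.075677830852158 [129 134 137]
204 544.4821266223145 60.07286369153479 558.7386676765237 21.365496448300803 [136 142 145]
206 545.5992463304872 63.42386312149654 560.646959237026 23.357836274925887 [137 143 146]
208 547.4622821899671 64.73487344519668 563.6040715204393 22.57518284010729 [141 147 149]
210 549.9866608167367 64.33437636024365 566.1551496810185 22.88591621435222 [145 150 154]
212 551.109392
[... 1518 characters left out ...]
246 598.7685844636741 56.00437498098398 492.1453844792935 258.0112982367381 [164 159 150]
248 600.7649316891507 57.18935906978476 491.8978321665858 260.42606211255537 [139 139 137]
250 601.9881759479637 59.78329621970852 488.37406957947525 268.8104662881717 [161 166 170]
252 603.790348129881 61.273063819320214 488.60604761325834 270.14697704950106 [211 216 220]
254 606.5029931401483 61.11259708256881 487.88231533716123 273.162429965197 [226 230 233]
256 607.6396670284228 63.75470650117916 488.58419559770164 273.58607293676783 [230 234 236]
258 611.6670785458202 61.31790531133197 487.69418631540213 276.77321795280693 [230 235 237]
260 nan nan 487.6140630558129 278.49037011080804 [231 236 239]
```

View pics/w6z.png

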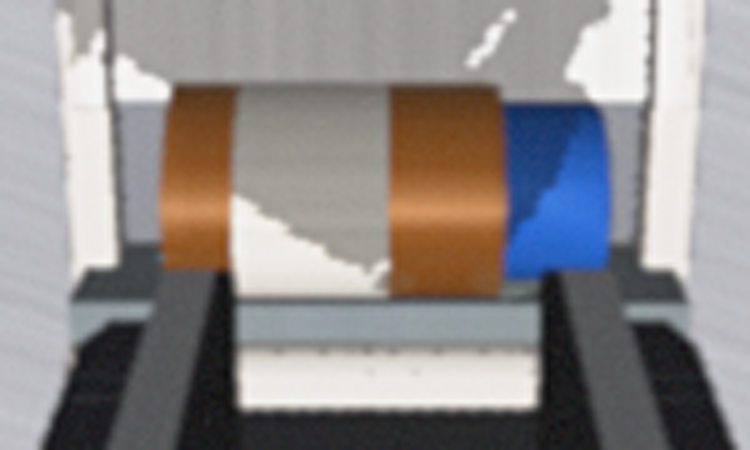

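The bottle's centre fits at 566.0 along the ramp and the stop face is at 590.8, so it sits against the stop within about 0.3 mm. Its height also matches the cradle. Next is the button: I'll close the fingers, hover and look.

Run:
```python
from rig import bot
from h import *; import pickle
np.set_printoptions(precision=1,suppress=True)
a=np.arctan2(350,440);X=np.array([np.cos(a),np.sin(a),0]);Y=np.array([0,0,-1.]);q=quat(np.c_[X,Y,np.cross(X,Y)])
bot.move_to([440.5,350,200],q);bot.move_gripper(0);bot.dwell(.2)
s=bot.read_state();c=bot.read_camera("wrist");cv2.imwrite("pics/w7.png",c["image"]);print(s["clock"],s["ft_force"],s["grip_width"])
m=cv2.inRange(cv2.cvtColor(c["image"],cv2.COLOR_BGR2HSV),(45,80,30),(80,255,255));k,l,st,ce=cv2.connectedComponentsWithStats(m)
P=cloud(c,s)
for i in range(1,k):
    if st[i,4]>200: print(st[i],ce[i],onz(c,ce[i],40,s),np.nanmedian(P[l==i],0))
```

```text
26.4333 [ 0.3  0.3 -0.4] 0.07701587709895054
[ 239  156   39   39 1198] [258.4 174.9] [[440.4 351.8  40. ]] [440.5 351.5  38.5]
[165 257  24  23 430] [176.7 268.3] [[436.5 223.   40. ]] [438.7 213.   25.5]
```

View pics/w7.png

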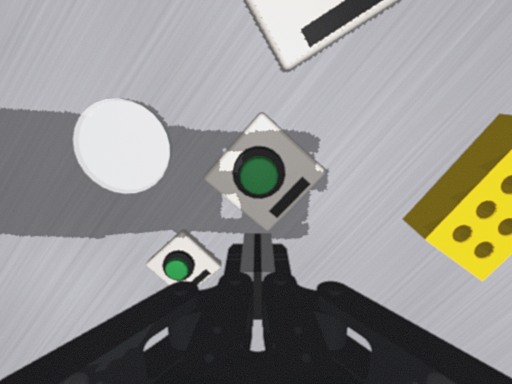

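The wrist view puts the button at (258,175), which is (440.4, 351.8), with the shut fingers in line. I'll press it slowly with a force stop.

Run:
```python
from rig import bot
from h import *
np.set_printoptions(precision=2,suppress=True)
b=[440.4,351.6]
bot.servo_line(b+[68],speed=120);bot.dwell(.1)
f0=bot.read_state()["ft_force"]
r=bot.servo_line(b+[48],speed=10,until_force=15);s=bot.read_state();print(r,s["clock"],s["ee_pos"],s["ft_force"],f0)
bot.dwell(.3);s=bot.read_state();print(s["ee_pos"],s["ft_force"])
c=bot.read_camera("wrist");cv2.imwrite("pics/w8.png",c["image"])
```

```text
True 29.25 [440.45 351.64  53.02] [-2.65 -2.33  7.78] [ 0.47 -0.43  0.1 ]
[440.45 351.65  53.02] [-2.15 -2.34  8.94]
```

View pics/w8.png

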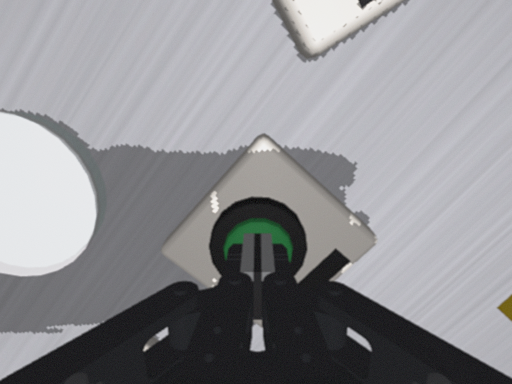

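Run:
```python
from rig import bot
from h import *; import pickle
np.set_printoptions(precision=2,suppress=True)
b=[440.4,351.6]
r=bot.servo_line(b+[52.4],speed=5,until_force=10);s=bot.read_state();print(r,s["ee_pos"],s["ft_force"])
bot.dwell(.2);bot.servo_line(b+[75],speed=40);bot.servo_line(b+[230],speed=150);bot.dwell(.5)
s=bot.read_state();print(s["clock"],s["ft_force"])
c=bot.read_camera("wrist");m=cv2.inRange(cv2.cvtColor(c["image"],cv2.COLOR_BGR2HSV),(45,80,30),(80,255,255));k,l,st,ce=cv2.connectedComponentsWithStats(m);P=cloud(c,s)
for i in range(1,k):
    if st[i,4]>200: print("btn",np.nanmedian(P[l==i],0))
c=bot.read_camera("side");cv2.imwrite("pics/s9.png",c["image"])
c=bot.read_camera("top");P=cloud(c);cv2.imwrite("pics/t9.png",cv2.resize(c["image"][80:280,100:400],(800,533),interpolation=cv2.INTER_CUBIC))
```

```text
False [440.48 351.67  53.  ] [-2.77 -2.56 10.37]
32.45 [0.2  0.62 0.65]
btn [440.92 351.53  38.43]
btn [438.78 212.61  25.52]
```

View pics/s9.png

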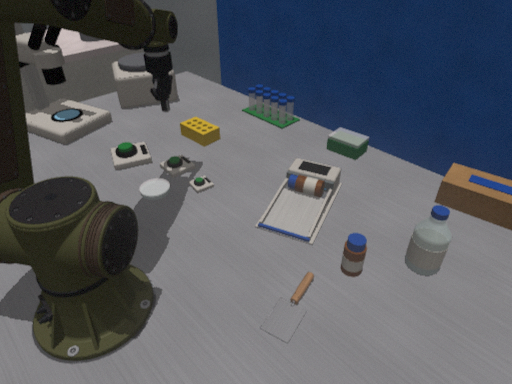

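View pics/t9.png

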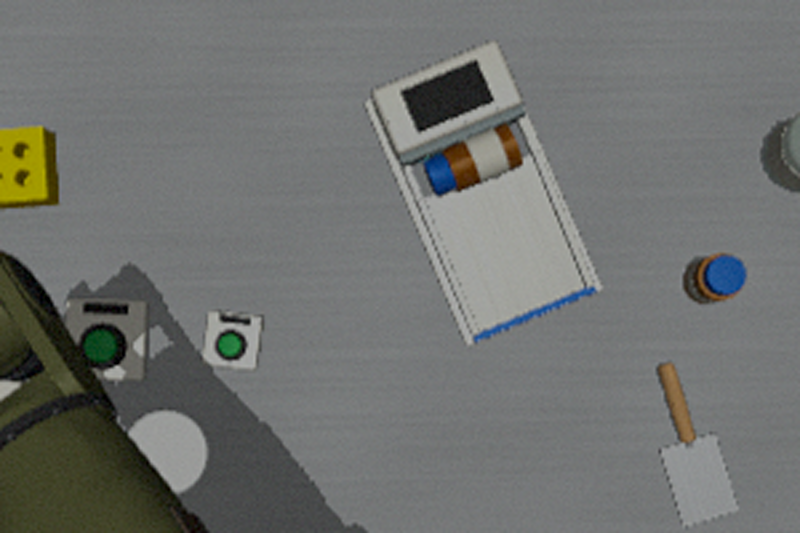

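Commanding 0.6 mm lower did not move the tool, so the button had reached its hard stop. It has sprung back, the bottle is still in the cradle, and nothing else has moved. Handing in.

```bash
python3 -c "
from rig import bot
bot.finish_job()"
```

```text
the job is handed in; nothing more can be done
```

The bottle is seated in the cradle against the stop, and I pressed the middle console's green button fully down only after checking that. The job was handed in at about 32.5 s.

- **Push:** I pushed the bottle up the ramp with both fingertips at about 15 mm/s, then 6–8 mm/s at the edge, without gripping it. Partway up, the force rose to about 6 N along the ramp and 5 N upward. The cause was fingertip friction against a vertical face, so I tilted the fingers 12° while still advancing, and the force fell below 1 N.
- **Seating check:** The bottle's centre fitted at 566.0 mm along the reader, with the stop face at about 590.8 mm. That leaves no gap within my measuring error of 1–2 mm. The depth readings for bottle height came out about 1.7 mm low, by the same amount before and after the push. The last nudge stopped on its 2.5 N trigger after about 0.1 s. That was probably sensor noise, so the seating rests on the camera fit.
- **Button:** The fingertips reached 34 mm height with 9–10 N held. Commanding 0.6 mm lower did not move them, so the button was at its hard stop. After release it read its original height again.
- **Other things:** The last top and side views show the bottle still in the cradle, nothing else visibly moved, and the arm clear of everything.

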